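# Load a short tube rack on a sampler stage so it trips the presence switch

### The arm

A 7-joint arm with a two-finger parallel gripper is mounted at the origin on the work surface. World frame = base frame: x ahead of the robot, y to its left, z up, the work surface at z = 0. Lengths are in m, angles in rad, forces in N, time in s.
With the tool pointing down it reaches from about 0.425 to 0.875 m from the base axis. Payload 4.7 kg.
Tool frame: the origin (TCP) lies on the centre line of the jaws, within the pads' length; the fingertips stand 25 mm ahead of it and the grasp point (between the pads) lies 6 mm ahead of it; z points along the fingers, y is the line along which they close (so a half turn about z gives the same grasp; the last joint's range is limited). The gripper opens to 85 mm and grips with 20 to 120 N. Pads are 22 mm wide; open, the fingers measure 114 mm over their backs; the gripper's body (76 mm by 85 mm) begins 54 mm behind the grasp point. The pads swing forward as they close: fully open they stand 13 mm farther back than shut.
Start: joints at [-1.31, 0.321, -0.07, 1.45, 0.023, 1.371, -0.057], TCP at [0.159, 0.63, 0.256] pointing down, gripper open.
Joint ranges: [-2.86, 2.86], [-0.3, 2.09], [-1.38, 1.24], [0.06, 2.45], [-1.56, 4.7], [0.09, 2.05], [-2.69, 2.69]. Speed limits (rad/s): [2.57, 2.57, 3.14, 3.14, 3.14, 3.14, 3.14].

### API

Orientations are given as a unit quaternion [w, x, y, z].
In Python, from workcell import robot gives the robot as it stands.
- The arm moves only by the shell command python3 -m creep 'ROWS' [OPENING]. ROWS is JSON, a list of rows, each a list of 2 entries, a list of its own where there are three numbers: the shift along the tool's x, y, z in m, then the turn, a rotation vector about the tool's x, y, z in degrees. A call has 1 to 10 rows; each row is the pose to reach, as a shift and turn from the pose commanded when the call began, along the tool's axes at that moment; what a row does not reach only later rows make up. A row lasts 1/8 s, in which the tool goes at most 62.5 mm and 10.7 degrees, less where a joint would pass 70% of its speed; a pose out of reach is approached as far as the arm can. A call with a gripper value outside its range is refused whole. OPENING is the closure, from 0 (fully open) to 1 (shut), set as the call begins (- or left out, the last holds). The fingers move at their own pace and stop on an object; the grip force is fixed at half the most. Time passes only in rows, so rows that repeat a pose let the fingers close. It gives the time, the measured TCP pose, the force, the opening and the grip force at its end, in the units of the state.
- robot.observe(): the state, without advancing time (a new reading comes with each control period).
- robot.snapshot(name): name is "scene" or "side" or "wrist"; returns a dict with "pixels" (384x512x3 uint8, red, green, blue), "camera_matrix" (3x3 intrinsics, pixels), "position" and "orientation" of the camera in the world. Camera axes: x right, y down, z forward; pixel columns grow to the right and rows downward; lengths in m; the calibration is good to about 2 mm. A picture is of the moment at which its call begins. There is no depth.
- robot.hand_in(): hands the job in; it is judged then, once.
The state is a dict: "t": time; "q": joint angles; "qd": joint speeds; "effort": joint torques, N m; "eef_pos": TCP position; "ee_rot": TCP orientation; "ft_force": force on the tool from outside, world axes, zero at the start; "wrist_torque": the same for the moment, N m; "finger_gap": finger opening in m; "grip_force": force on a finger pad.
Only numpy, scipy, OpenCV 4.12 (cv2) and the standard library are available. Lean on these libraries where they do the work, as an engineer would, in place of code of your own. Each camera call takes 0.05 s, during which the arm holds its last target. There are 200 camera calls.

### The job

Build up the sampler stage by exactly 25 mm by stacking two of the loose spacer plates squarely inside its black outline, and let go of them. Then set the tube rack squarely on the stack with its blue lip over the red roller, so that the lip presses the presence-switch lever down; lower it gently, do not drop it, and let go. Leave the spare plate, the amber bottles and the tip box where they are.

Things in the scene. Friction and masses are not known exactly. Their poses are not given: they have to be found in the camera images.
- stage_seat (a point): Centre of the black outline (112 x 70 mm) on top of the fixed aluminium sampler stage, 12 mm above the table; plates and rack go here. Its x axis runs along the outline's long side toward the switch. The stage reaches 70 mm behind, 155 mm toward the switch, 50 mm to each side; no walls. The black switch block (50 mm wide) starts at x = 114 mm and reaches 47 mm above the stage top.
- presence_lever (a joint): Steel switch lever, 64 mm long, hinged on the switch block at x = 136 mm from the seat, 38 mm above the stage top, sloping up toward the outline. 0 = free (raised), grows as its roller is pressed down, 0.45 rad = bottom stop; light spring, about 1.2 N at the roller. Rack square on 25 mm of spacers: about 0.2 rad; 5 mm in height changes it by about 0.08.
- lever_roller (a point): Centre of the red roller (10 mm diameter, 20 mm wide) at the lever's free end. Lever free: 75 mm from the seat point along its x axis and 57 mm above it.
- rack_center (a point): Loose white tube rack with red and yellow caps, 0.42 kg. Point: centre of its white block, 110 (x) x 56 (y) x 55 (z) mm, 27.5 mm above its underside. Caps reach 74 mm above the underside. A blue lip (8 mm thick, 40 mm wide) sticks out 28 mm from the +x end, its underside 24 mm above the rack's underside. Grip across the 56 mm width.
- spacer10_center (a point): Loose orange spacer plate, 100 (x) x 56 (y) x 10 (z) mm, solid, flat, two dark dots on top; this point is its centre, half-way up.
- spacer15_center (a point): Loose blue spacer plate, 100 (x) x 56 (y) x 15 (z) mm, solid, flat, two dark dots on top; this point is its centre, half-way up.
- spacer20_center (a point): Loose green spacer plate, 100 (x) x 56 (y) x 20 (z) mm, solid, flat, two dark dots on top; this point is its centre, half-way up.
- bottle_a_center (a point): Amber bottle with red cap, 56 mm diameter, 115 mm tall, a bystander; this point is its centre, half-way up.
- bottle_b_center (a point): Second amber bottle, the same, a bystander; this point is its centre, half-way up.
- tipbox_center (a point): Pipette tip box, grey with a green lid, 85 x 120 x 55 mm, a bystander; this point is its centre, half-way up.

How it is judged:
By the outcome, as a careful person would: the job done as asked, in the order asked, and still so for the second after the job is handed in, with the robot touching nothing.
It also fails if it takes over 72 s, if anything falls off the work surface, if the arm or the gripper's body presses on something with over 40 N, if the wrist force passes 120 N, or if a joint passes its speed limit or range.

## Working session

There is one attempt and no reset: what is moved stays moved. The work goes in short steps, Python scripts to look and compute and a shell command to move; the robot and the scene stay as the last step left them, time stands still between calls to the robot, and variables do not carry over. Pictures are saved under pics/ and viewed, at most 10 in all, crops included, and the job is handed in when it is done.

```bash
mkdir -p pics; ls
python3 - <<'E'
from workcell import robot
import cv2,numpy as np
s=robot.observe();print({k:np.round(v,3).tolist() for k,v in s.items()})
for n in("scene","side","wrist"):
    d=robot.snapshot(n);cv2.imwrite(f"pics/{n}0.png",d["pixels"][:,:,::-1]);np.savez(f"pics/{n}0.npz",**d)
    print(n,np.round(d["camera_matrix"],1).tolist(),np.round(d["position"],3),np.round(d["orientation"],3))
E
```

```text
pics
{'t': 0.0, 'q': [-1.31, 0.322, -0.07, 1.452, 0.023, 1.371, -0.057], 'qd': [0.001, 0.0, 0.002, 0.0, 0.0, 0.0, 0.0], 'effort': [-0.0, -49.358, -0.382, -31.434, 0.013, 0.011, -0.0], 'eef_pos': [0.159, 0.63, 0.255], 'ee_rot': [-0.0, 0.123, 0.992, -0.001], 'ft_force': [0.178, -1.048, 0.537], 'wrist_torque': [0.058, 0.012, -0.017], 'grip_force': 0.0, 'finger_gap': 0.085}
scene [[435.4, 0.0, 253.3], [0.0, 435.4, 190.4], [0.0, 0.0, 1.0]] [ 1.485 -0.163  0.846] [-0.328  0.696  0.581 -0.265]
side [[353.1, 0.0, 256.0], [0.0, 353.1, 192.0], [0.0, 0.0, 1.0]] [ 0.201 -0.538  0.799] [-0.347  0.885 -0.291  0.106]
wrist [[276.0, 0.0, 264.2], [0.0, 276.0, 189.0], [0.0, 0.0, 1.0]] [0.076 0.651 0.373] [0.131 0.778 0.606 0.101]
```

View pics/scene0.png

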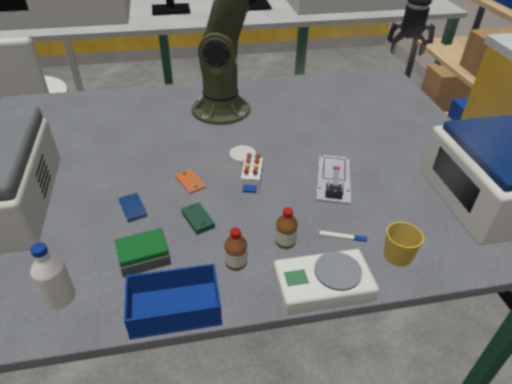

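View pics/side0.png

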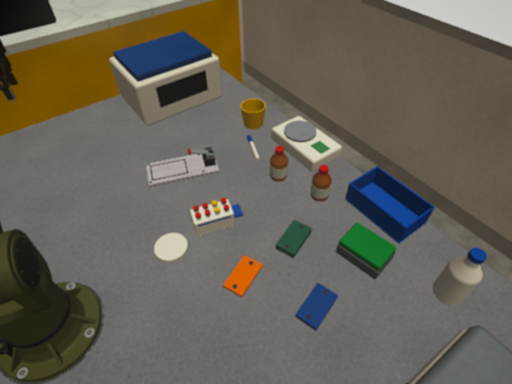

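The scene view shows orange plate (190,180), blue (132,207), green (198,218), rack (252,172) with lip toward the camera, the stage at (334,178) with its switch at (335,188), bottles at (236,248) and (287,228), and the tip box at (142,250). The side view shows the same things.

```bash
cat > h.py <<'E'
import numpy as np,cv2
from scipy.spatial.transform import Rotation as R
from workcell import robot
def load(n): return dict(np.load(f"pics/{n}.npz"))
def snap(n,name):
    d=robot.snapshot(n);cv2.imwrite(f"pics/{name}.png",d["pixels"][:,:,::-1]);np.savez(f"pics/{name}.npz",**d);return d
def rot(q): return R.from_quat([q[1],q[2],q[3],q[0]]).as_matrix()
def proj(d,P):
    c=(np.atleast_2d(P)-d["position"])@rot(d["orientation"])
    c=c@d["camera_matrix"].T; return c[:,:2]/c[:,2:]
def back(d,uv,z):
    uv=np.atleast_2d(uv).astype(float)
    r=np.c_[uv,np.ones(len(uv))]@np.linalg.inv(d["camera_matrix"]).T@rot(d["orientation"]).T
    return d["position"]+r*((z-d["position"][2])/r[:,2])[:,None]
def ortho(d,z,x0,y0,w,s):
    "top-down patch centred (x0,y0), size w m, s px/m; row=+x down, col=+y right"
    n=int(w*s);g=np.array([[0,0],[n,0],[n,n],[0,n]],float)
    P=np.c_[x0-w/2+g[:,1]/s,y0-w/2+g[:,0]/s,np.full(4,z)]
    H=cv2.getPerspectiveTransform(proj(d,P).astype(np.float32),g.astype(np.float32))
    return cv2.warpPerspective(d["pixels"],H,(n,n),flags=cv2.INTER_LINEAR)
E
python3 - <<'E'
from h import *
a,b=load("scene0"),load("side0")
for n,u,z in [("o",(190,180),.01),("b",(132,207),.015),("g",(198,218),.02),("rack",(252,172),.055),("stage",(334,165),.012),("botA",(236,233),.115),("botB",(288,212),.115),("tip",(142,245),.055)]:
    P=back(a,u,z);print(n,P.round(3),proj(b,P).round())
print(proj(a,[.159,.63,.256]))
rows=[]
for d in(a,b):
    rows.append(cv2.resize(np.hstack([ortho(d,z,*back(a,u,z)[0,:2],.18,1000) for u,z in [((190,180),.01),((132,207),.015),((198,218),.02),((252,172),.055)]]),(800,200)))
    rows[-1]=np.hstack([rows[-1]])
st=[cv2.resize(ortho(d,.012,*back(a,(334,172),.012)[0,:2],.3,1333),(400,400)) for d in(a,b)]
cv2.imwrite("pics/o.png",np.vstack(rows)[:,:,::-1]);cv2.imwrite("pics/st.png",np.hstack(st)[:,:,::-1])
print(back(a,(334,172),.012))
E
```

```text
o [[ 0.43  -0.152  0.01 ]] [[243. 274.]]
b [[ 0.53  -0.322  0.015]] [[320. 303.]]
g [[ 0.612 -0.143  0.02 ]] [[297. 234.]]
rack [[0.48  0.031 0.055]] [[220. 208.]]
stage [[0.434 0.307 0.012]] [[163. 171.]]
botA [[ 0.778 -0.063  0.115]] [[326. 166.]]
botB [[0.73  0.074 0.115]] [[282. 148.]]
tip [[ 0.721 -0.287  0.055]] [[368. 242.]]
[[407.35757061  50.84360897]]
[[0.46915529 0.29519709 0.012     ]]
```

View pics/st.png

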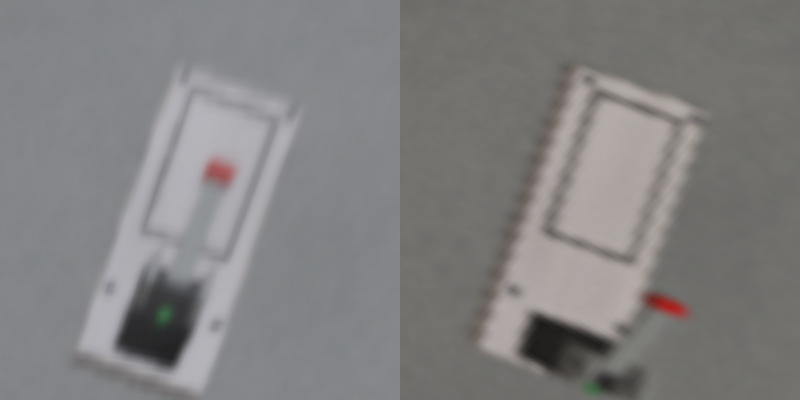

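View pics/o.png

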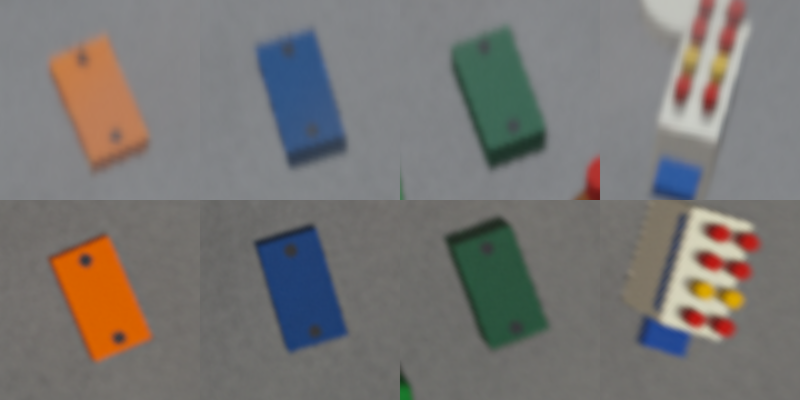

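The stage corners come out as a 111 x 67 mm outline, which fits: seat about (0.452, 0.305), yaw -18.9°. The plates look right as well: orange (0.428, -0.152) at 24°, blue (0.521, -0.321) at 16°, and the rack about (0.457, 0.038) at -15° with its lip toward +x. The plates for 25 mm are blue and orange. Next I plan the moves.

```bash
cat >> h.py <<'E'
def plan(*T,start=None):
    "targets (x,y,z,yaw deg of tool x); prints shift (mm, tool axes) and turn, each from the previous pose"
    if start is None:
        s=robot.observe();p=np.array(s["eef_pos"]);M=rot(s["ee_rot"])
    else: p=np.array(start[:3]);M=down(start[3])
    for t in T:
        N=down(t[3]);q=np.array(t[:3])
        print("shift mm",((q-p)@M*1000).round(1),"turn",R.from_matrix(M.T@N).as_rotvec(degrees=True).round(2));p,M=q,N
def down(y):
    c,s=np.cos(np.radians(y)),np.sin(np.radians(y));return np.array([[c,s,0],[s,-c,0],[0,0,-1.]])
E
python3 - <<'E'
from h import *
w=load("wrist0");print(back(w,[[264,189],[0,0],[511,0],[511,383],[0,383]],0).round(3))
plan((.452,.305,.24,161),(.521,-.321,.24,16.4))
E
```

```text
[[ 0.201  0.618  0.   ]
 [-0.098  0.379  0.   ]
 [ 0.047  0.951  0.   ]
 [ 0.69   0.975  0.   ]
 [ 0.455  0.039  0.   ]]
shift mm [-363.8 -243.4   15.8] turn [-0.08  0.01  4.86]
shift mm [-269.  -569.4    0. ] turn [  0.    0.  144.6]
```

```bash
python3 -m creep '[[[-0.364,-0.243,0.016],[0,0,5]],[[-0.364,-0.243,0.016],[0,0,5]],[[-0.364,-0.243,0.016],[0,0,5]],[[-0.364,-0.243,0.016],[0,0,5]],[[-0.364,-0.243,0.016],[0,0,5]],[[-0.364,-0.243,0.016],[0,0,5]],[[-0.364,-0.243,0.016],[0,0,5]],[[-0.364,-0.243,0.016],[0,0,5]],[[-0.364,-0.243,0.016],[0,0,5]],[[-0.364,-0.243,0.016],[0,0,5]]]' 0
python3 - <<'E'
from h import *
d=snap("wrist","w1");s=robot.observe();print(np.round(s["eef_pos"],4),np.round(s["ee_rot"],4))
o=ortho(d,.012,.452,.305,.24,2500);cv2.imwrite("pics/w1o.png",o[:,:,::-1])
plan((.521,-.321,.24,16.4))
E
```

```text
t: 1.4
eef_pos: [0.4512, 0.3073, 0.2402]
ee_rot: [-0.0, 0.165, 0.986, 0.0]
ft_force: [0.3, 0.7, -0.3]
finger_gap: 0.0856
grip_force: 0.0
[0.4513 0.3073 0.2402] [-2.000e-04  1.647e-01  9.863e-01  1.000e-04]
shift mm [-270.1 -571.6    0. ] turn [-3.0000e-02 -2.0000e-02  1.4464e+02]
```

View pics/w1o.png

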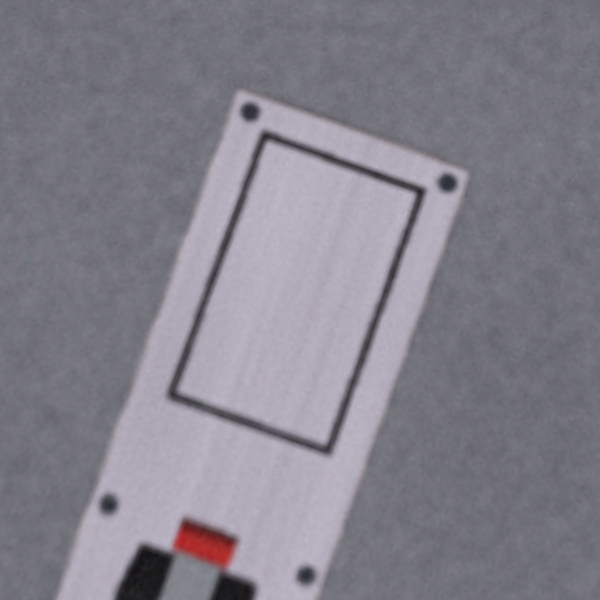

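The outline corners in this rectified view are (264,135), (423,190), (328,451), (173,396), so the seat is (0.449, 0.304), yaw -19.4°. The red roller is past its end at (205,540). Next is the blue plate.

```bash
python3 -m creep '[[[-0.054,-0.114,0],[0,0,10]],[[-0.081,-0.171,0],[0,0,20]],[[-0.108,-0.228,0],[0,0,30]],[[-0.135,-0.285,0],[0,0,40]],[[-0.162,-0.342,0],[0,0,50]],[[-0.189,-0.4,0],[0,0,60]],[[-0.216,-0.457,0],[0,0,70]],[[-0.243,-0.514,0],[0,0,80]],[[-0.27,-0.572,0],[0,0,90]],[[-0.27,-0.572,0],[0,0,100]]]' 0
python3 - <<'E'
from h import *
plan((.521,-.321,.2,16.4))
E
```

```text
t: 2.7
eef_pos: [0.5204, -0.3159, 0.2405]
ee_rot: [0.0, 0.863, 0.506, 0.001]
ft_force: [1.7, 0.2, 1.3]
finger_gap: 0.0854
grip_force: 0.0
shift mm [-4.2  3.  40.5] turn [ 2.000e-02 -7.000e-02  4.433e+01]
```

```bash
python3 -m creep '[[[0,0,0.04],[0,0,44.3]],[[0,0,0.04],[0,0,44.3]],[[0,0,0.04],[0,0,44.3]],[[0,0,0.04],[0,0,44.3]],[[0,0,0.04],[0,0,44.3]],[[0,0,0.04],[0,0,44.3]],[[0,0,0.04],[0,0,44.3]]]' 0
cat >> h.py <<'E'
def plate(d,z,x0,y0,lo,hi,name):
    "rectangle of HSV-coloured top in ortho patch -> centre, yaw, size"
    o=ortho(d,z,x0,y0,.2,2500);m=cv2.inRange(cv2.cvtColor(o,cv2.COLOR_RGB2HSV),lo,hi)
    m=cv2.morphologyEx(m,cv2.MORPH_CLOSE,np.ones((15,15)));c=max(cv2.findContours(m,0,2)[0],key=cv2.contourArea)
    (u,v),(w,h),_=r=cv2.minAreaRect(c);b=cv2.boxPoints(r);e=[b[1]-b[0],b[2]-b[1]];e=max(e,key=np.linalg.norm)
    e=e if e[1]>0 else -e
    cv2.drawContours(o,[b.astype(int)],0,(255,255,255),1);cv2.imwrite(f"pics/{name}.png",o[:,:,::-1])
    print("centre",round(x0+(v-250)/2500,4),round(y0+(u-250)/2500,4),"yaw",np.degrees(np.arctan2(e[0],e[1])).round(2),"size mm",round(w/2.5,1),round(h/2.5,1))
E
python3 - <<'E'
from h import *
d=snap("wrist","w2");print(np.round(robot.observe()["eef_pos"],4))
plate(d,.015,.521,-.321,(100,90,50),(125,255,255),"w2o")
plan((.521,-.321,.035,16.4))
E
```

```text
t: 3.58
eef_pos: [0.5194, -0.3154, 0.2004]
ee_rot: [-0.0, 0.989, 0.145, 0.0]
ft_force: [0.7, 0.5, 0.2]
finger_gap: 0.0858
grip_force: 0.0
[ 0.5193 -0.3155  0.2004]
centre 0.5205 -0.3203 yaw 16.63 size mm 100.3 55.8
shift mm [ -0.    5.8 165.4] turn [-0.01 -0.02  0.25]
```

View pics/w2o.png

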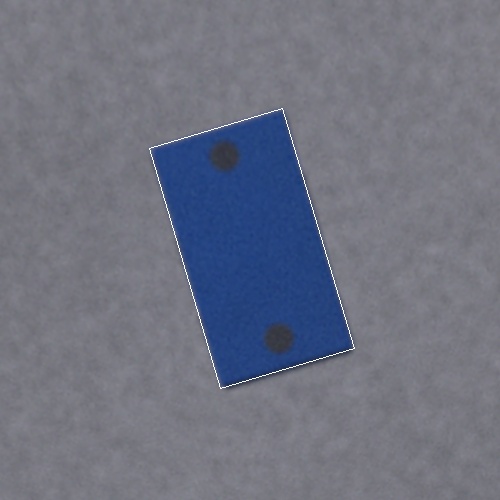

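The rectangle fits the blue plate (100.3 x 55.8 mm, dots at (224,156) and (279,338)). Descend and grip.

```bash
python3 -m creep '[[[0,0.005,0.05],[0,0,0]],[[0,0.005,0.1],[0,0,0]],[[0,0.005,0.14],[0,0,0]],[[0,0.005,0.16],[0,0,0]],[[0,0.005,0.171],[0,0,0]],[[0,0.005,0.171],[0,0,0]],[[0,0.005,0.171],[0,0,0]]]' 0
python3 -m creep '[[[0,0,0],[0,0,0]],[[0,0,0],[0,0,0]],[[0,0,0],[0,0,0]],[[0,0,0],[0,0,0]],[[0,0,0],[0,0,0]],[[0,0,0],[0,0,0]]]' 1
```

```text
t: 4.5
eef_pos: [0.5216, -0.3211, 0.0308]
ee_rot: [0.001, 0.99, 0.144, 0.001]
ft_force: [-0.6, 0.4, 1.2]
finger_gap: 0.0852
grip_force: 0.0
t: 5.25
eef_pos: [0.5214, -0.3209, 0.0306]
ee_rot: [0.0, 0.99, 0.144, 0.001]
ft_force: [-1.0, 0.8, 5.9]
finger_gap: 0.0539
grip_force: 63.0
```

```bash
python3 -m creep '[[[0,0,-0.03],[0,0,0]],[[0,0,-0.08],[0,0,0]],[[0,0,-0.13],[0,0,0]],[[0,0,-0.16],[0,0,0]],[[0,0,-0.16],[0,0,0]]]' 1
python3 - <<'E'
from h import *
s=robot.observe();print(np.round(s["eef_pos"],4),s["finger_gap"],s["grip_force"])
plan((.4492,.3038,.19,160.55))
E
```

```text
t: 5.88
eef_pos: [0.5217, -0.3214, 0.1918]
ee_rot: [0.001, 0.99, 0.144, 0.002]
ft_force: [0.5, -0.8, -1.7]
finger_gap: 0.0536
grip_force: 63.9
[ 0.5217 -0.3214  0.1918] 0.05356220588458801 63.91451954841614
shift mm [ 1.087e+02 -6.199e+02  5.000e-01] turn [ 3.6000e-01  1.0000e-01 -1.4399e+02]
```

```bash
python3 -m creep '[[[0.011,-0.062,0],[0,0,-10]],[[0.022,-0.123,0],[0,0,-20]],[[0.033,-0.184,0],[0,0,-30]],[[0.043,-0.245,0],[0,0,-40]],[[0.054,-0.306,0],[0,0,-50]],[[0.065,-0.367,0],[0,0,-60]],[[0.075,-0.428,0],[0,0,-70]],[[0.086,-0.489,0],[0,0,-80]],[[0.097,-0.55,0],[0,0,-90]],[[0.107,-0.611,0],[0,0,-100]]]' 1
python3 - <<'E'
from h import *
plan((.4492,.3038,.12,160.55))
E
```

```text
t: 7.12
eef_pos: [0.4476, 0.2972, 0.1875]
ee_rot: [-0.0, 0.523, 0.852, -0.001]
ft_force: [1.4, 0.3, -0.9]
finger_gap: 0.0541
grip_force: 64.0
shift mm [ 5.1  4.6 67.5] turn [-1.300e-01 -4.000e-02 -4.364e+01]
```

```bash
python3 -m creep '[[[0.005,0.005,0.01],[0,0,-10]],[[0.005,0.005,0.02],[0,0,-20]],[[0.005,0.005,0.04],[0,0,-30]],[[0.005,0.005,0.06],[0,0,-40]],[[0.005,0.005,0.067],[0,0,-43.6]],[[0.005,0.005,0.067],[0,0,-43.6]],[[0.005,0.005,0.067],[0,0,-43.6]],[[0.005,0.005,0.067],[0,0,-43.6]]]' 1
python3 - <<'E'
from h import *
print(np.round(robot.observe()["eef_pos"],4))
plan((.4492,.3038,.044,160.55))
E
```

```text
t: 8.12
eef_pos: [0.4514, 0.3026, 0.1226]
ee_rot: [0.0, 0.173, 0.985, 0.0]
ft_force: [0.1, -0.8, -1.5]
finger_gap: 0.0536
grip_force: 64.0
[0.4514 0.3026 0.1226]
shift mm [ 2.5  0.4 78.6] turn [ 0.03  0.01 -0.42]
```

```bash
python3 -m creep '[[[0.003,0.0005,0.03],[0,0,-0.4]],[[0.003,0.0005,0.055],[0,0,-0.4]],[[0.003,0.0005,0.07],[0,0,-0.4]],[[0.003,0.0005,0.075],[0,0,-0.4]],[[0.003,0.0005,0.078],[0,0,-0.4]],[[0.003,0.0005,0.08],[0,0,-0.4]],[[0.003,0.0005,0.081],[0,0,-0.4]],[[0.003,0.0005,0.081],[0,0,-0.4]]]' 1
```

```text
t: 9.12
eef_pos: [0.4491, 0.3043, 0.0426]
ee_rot: [0.0, 0.169, 0.986, 0.001]
ft_force: [-1.5, -0.7, 4.7]
finger_gap: 0.053
grip_force: 64.6
```

Contact is at the expected height (z 0.0426, 4.7 N more than free). Release, retreat, and look.

```bash
python3 -m creep '[[[0,0,0],[0,0,0]],[[0,0,0],[0,0,0]],[[0,0,0],[0,0,0]],[[0,0,0],[0,0,0]],[[0,0,-0.02],[0,0,0]],[[0,0,-0.06],[0,0,0]],[[0,0,-0.12],[0,0,0]],[[0,0,-0.17],[0,0,0]],[[0,0,-0.17],[0,0,0]],[[0,0,-0.17],[0,0,0]]]' 0
python3 - <<'E'
from h import *
d=snap("wrist","w3");print(np.round(robot.observe()["eef_pos"],4))
plate(d,.027,.4492,.3038,(100,90,50),(125,255,255),"w3o")
plan((.43,-.152,.2,23.8))
E
```

```text
t: 10.38
eef_pos: [0.4482, 0.3037, 0.2108]
ee_rot: [-0.0, 0.169, 0.986, -0.0]
ft_force: [-0.7, -0.3, -1.4]
finger_gap: 0.0851
grip_force: 0.0
[0.4478 0.3035 0.21  ]
centre 0.4477 0.3044 yaw -19.47 size mm 54.8 100.6
shift mm [-134.7 -435.4   10.6] turn [-1.3000e-01  1.0000e-01  1.3677e+02]
```

Blue plate sits at (0.4477, 0.3044), yaw -19.5°, within 2 mm of the seat. Next, orange.

```bash
python3 -m creep '[[[-0.03,-0.05,0],[0,0,10]],[[-0.05,-0.1,0],[0,0,20]],[[-0.07,-0.15,0],[0,0,30]],[[-0.09,-0.2,0],[0,0,40]],[[-0.105,-0.25,0],[0,0,50]],[[-0.12,-0.3,0],[0,0,60]],[[-0.13,-0.35,0],[0,0,70]],[[-0.135,-0.4,0],[0,0,80]],[[-0.135,-0.435,0],[0,0,90]],[[-0.135,-0.435,0],[0,0,100]]]' 0
python3 - <<'E'
from h import *
plan((.43,-.152,.19,23.8))
E
```

```text
t: 11.68
eef_pos: [0.429, -0.1541, 0.2099]
ee_rot: [-0.001, 0.866, 0.499, -0.001]
ft_force: [0.6, 1.2, -0.4]
finger_gap: 0.0851
grip_force: 0.0
shift mm [ 2.3 -0.2 19.9] turn [-0.1   0.12 36.1 ]
```

```bash
python3 -m creep '[[[0.002,0,0.02],[0,0,10]],[[0.002,0,0.02],[0,0,20]],[[0.002,0,0.02],[0,0,30]],[[0.002,0,0.02],[0,0,36]],[[0.002,0,0.02],[0,0,36]],[[0.002,0,0.02],[0,0,36]],[[0.002,0,0.02],[0,0,36]]]' 0
python3 - <<'E'
from h import *
d=snap("wrist","w4");s=robot.observe();print(np.round(s["eef_pos"],4))
plate(d,.01,.43,-.152,(3,120,80),(22,255,255),"w4o")
E
```

```text
t: 12.55
eef_pos: [0.4319, -0.1494, 0.191]
ee_rot: [-0.0, 0.977, 0.213, -0.0]
ft_force: [0.9, -0.2, 0.1]
finger_gap: 0.0851
grip_force: 0.0
[ 0.432  -0.1495  0.1912]
centre 0.4274 -0.151 yaw 23.2 size mm 100.5 56.0
```

```bash
python3 -m creep '[[[-0.005,-0.0005,0.05],[0,0,1.4]],[[-0.005,-0.0005,0.1],[0,0,1.4]],[[-0.005,-0.0005,0.135],[0,0,1.4]],[[-0.005,-0.0005,0.154],[0,0,1.4]],[[-0.005,-0.0005,0.163],[0,0,1.4]],[[-0.005,-0.0005,0.163],[0,0,1.4]],[[-0.005,-0.0005,0.163],[0,0,1.4]]]' 0
python3 -m creep '[[[0,0,0],[0,0,0]],[[0,0,0],[0,0,0]],[[0,0,0],[0,0,0]],[[0,0,0],[0,0,0]],[[0,0,0],[0,0,0]],[[0,0,0],[0,0,0]]]' 1
```

```text
t: 13.48
eef_pos: [0.4282, -0.1513, 0.0292]
ee_rot: [0.0, 0.98, 0.201, 0.001]
ft_force: [-0.3, 0.8, 0.1]
finger_gap: 0.0856
grip_force: 0.0
t: 14.22
eef_pos: [0.428, -0.1511, 0.0296]
ee_rot: [-0.0, 0.98, 0.201, 0.001]
ft_force: [-4.4, 1.4, 12.0]
finger_gap: 0.0527
grip_force: 60.3
```

```bash
python3 -m creep '[[[0,0,-0.03],[0,0,0]],[[0,0,-0.08],[0,0,0]],[[0,0,-0.13],[0,0,0]],[[0,0,-0.16],[0,0,0]],[[0,0,-0.16],[0,0,0]]]' 1
python3 - <<'E'
from h import *
s=robot.observe();print(np.round(s["eef_pos"],4),s["finger_gap"],s["grip_force"])
plan((.4485,.304,.19,160.55))
E
```

```text
t: 14.85
eef_pos: [0.4289, -0.1514, 0.1906]
ee_rot: [0.0, 0.98, 0.201, 0.003]
ft_force: [-0.8, 0.3, -1.6]
finger_gap: 0.0524
grip_force: 62.7
[ 0.4289 -0.1514  0.1906] 0.05236484696811847 62.74540185928345
shift mm [ 197.2 -410.9    1.2] turn [ 4.3000e-01 -7.0000e-02 -1.3738e+02]
```

```bash
python3 -m creep '[[[0.035,-0.04,0],[0,0,-10]],[[0.06,-0.08,0],[0,0,-20]],[[0.085,-0.12,0],[0,0,-30]],[[0.11,-0.165,0],[0,0,-40]],[[0.135,-0.21,0],[0,0,-50]],[[0.155,-0.255,0],[0,0,-60]],[[0.17,-0.3,0],[0,0,-70]],[[0.185,-0.345,0],[0,0,-80]],[[0.195,-0.385,0],[0,0,-90]],[[0.197,-0.41,0],[0,0,-100]]]' 1
python3 - <<'E'
from h import *
plan((.4485,.304,.12,160.55))
E
```

```text
t: 16.1
eef_pos: [0.4456, 0.3051, 0.186]
ee_rot: [-0.001, 0.472, 0.881, -0.001]
ft_force: [-0.0, -0.7, -0.9]
finger_gap: 0.0518
grip_force: 62.8
shift mm [-2.5  2.  66. ] turn [ -0.18  -0.05 -36.93]
```

```bash
python3 -m creep '[[[-0.002,0.002,0.01],[0,0,-10]],[[-0.002,0.002,0.02],[0,0,-20]],[[-0.002,0.002,0.04],[0,0,-30]],[[-0.002,0.002,0.06],[0,0,-37]],[[-0.002,0.002,0.066],[0,0,-37]],[[-0.002,0.002,0.066],[0,0,-37]],[[-0.002,0.002,0.066],[0,0,-37]],[[-0.002,0.002,0.066],[0,0,-37]]]' 1
python3 - <<'E'
from h import *
print(np.round(robot.observe()["eef_pos"],4))
plan((.4485,.304,.0566,160.55))
E
```

```text
t: 17.1
eef_pos: [0.4504, 0.3031, 0.1231]
ee_rot: [0.0, 0.173, 0.985, 0.001]
ft_force: [-0.4, 0.3, -0.6]
finger_gap: 0.0521
grip_force: 62.8
[0.4504 0.3031 0.1231]
shift mm [ 2.1  0.1 66.5] turn [ 0.07  0.04 -0.42]
```

```bash
python3 -m creep '[[[0.0025,0,0.025],[0,0,-0.4]],[[0.0025,0,0.045],[0,0,-0.4]],[[0.0025,0,0.057],[0,0,-0.4]],[[0.0025,0,0.062],[0,0,-0.4]],[[0.0025,0,0.065],[0,0,-0.4]],[[0.0025,0,0.067],[0,0,-0.4]],[[0.0025,0,0.067],[0,0,-0.4]],[[0.0025,0,0.067],[0,0,-0.4]]]' 1
```

```text
t: 18.1
eef_pos: [0.4481, 0.3039, 0.0569]
ee_rot: [0.0, 0.169, 0.986, 0.001]
ft_force: [-2.4, -1.3, 6.5]
finger_gap: 0.0521
grip_force: 64.7
```

Light contact (6.5 N) at the expected height. Release, rise and check.

```bash
python3 -m creep '[[[0,0,0],[0,0,0]],[[0,0,0],[0,0,0]],[[0,0,0],[0,0,0]],[[0,0,0],[0,0,0]],[[0,0,-0.02],[0,0,0]],[[0,0,-0.06],[0,0,0]],[[0,0,-0.12],[0,0,0]],[[0,0,-0.17],[0,0,0]],[[0,0,-0.17],[0,0,0]],[[0,0,-0.17],[0,0,0]]]' 0
python3 - <<'E'
from h import *
d=snap("wrist","w5");print(np.round(robot.observe()["eef_pos"],4))
plate(d,.037,.4485,.304,(3,120,80),(22,255,255),"w5o")
plate(d,.027,.4485,.304,(100,90,50),(125,255,255),"w5b")
plan((.457,.038,.24,165.3))
E
```

```text
t: 19.35
eef_pos: [0.4473, 0.3034, 0.2247]
ee_rot: [-0.0, 0.169, 0.986, -0.0]
ft_force: [1.3, -0.4, -1.1]
finger_gap: 0.085
grip_force: 0.0
[0.4469 0.3031 0.2239]
centre 0.446 0.3043 yaw -19.5 size mm 56.6 99.5Traceback (most recent call last):
  File "<stdin>", line 4, in <module>
  File "h.py", line 34, in plate
    m=cv2.morphologyEx(m,cv2.MORPH_CLOSE,np.ones((15,15)));c=max(cv2.findContours(m,0,2)[0],key=cv2.contourArea)
                                                             ~~~^^^^^^^^^^^^^^^^^^^^^^^^^^^^^^^^^^^^^^^^^^^^^^^^
ValueError: max() iterable argument is empty
```

View pics/w5o.png

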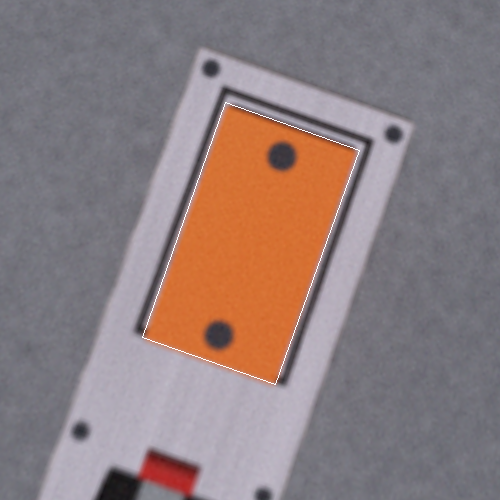

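Orange is squarely over blue (100 x 57 mm, 3 mm off the seat centre, inside the outline; its box runs (226,103)-(277,383)). Next, the rack.

Run:
```python
from h import *
plan((.457,.038,.23,165.3))
```

```text
shift mm [ -97.7 -246.6   -5.7] turn [-0.11 -0.07 -4.74]
```

```bash
python3 -m creep '[[[-0.025,-0.05,-0.006],[0,0,-2]],[[-0.045,-0.1,-0.006],[0,0,-4]],[[-0.065,-0.15,-0.006],[0,0,-4.7]],[[-0.08,-0.2,-0.006],[0,0,-4.7]],[[-0.098,-0.247,-0.006],[0,0,-4.7]],[[-0.098,-0.247,-0.006],[0,0,-4.7]],[[-0.098,-0.247,-0.006],[0,0,-4.7]],[[-0.098,-0.247,-0.006],[0,0,-4.7]]]' 0
python3 - <<'E'
from h import *
d=snap("wrist","w6");s=robot.observe();print(np.round(s["eef_pos"],4),np.round(s["ee_rot"],4))
plate(d,.055,.457,.038,(0,0,150),(180,70,255),"w6o")
E
```

```text
t: 20.4
eef_pos: [0.4575, 0.0395, 0.2306]
ee_rot: [-0.001, 0.127, 0.992, -0.0]
ft_force: [-0.8, 1.3, 0.2]
finger_gap: 0.0854
grip_force: 0.0
[0.4576 0.0394 0.2308] [-4.000e-04  1.270e-01  9.919e-01 -3.000e-04]
centre 0.454 0.0364 yaw -16.47 size mm 55.8 109.3
```

View pics/w6o.png

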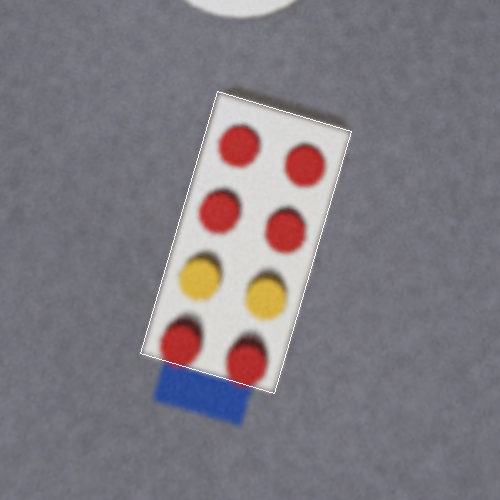

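The box fits the rack top (110 x 56 mm), with the lip at (203,395) toward +x. Descend to grip 35 mm above the underside, which keeps the palm clear of the caps.

```bash
python3 -m creep '[[[0.003,-0.004,0.04],[0,0,1.9]],[[0.003,-0.004,0.08],[0,0,1.9]],[[0.003,-0.004,0.115],[0,0,1.9]],[[0.003,-0.004,0.145],[0,0,1.9]],[[0.003,-0.004,0.17],[0,0,1.9]],[[0.003,-0.004,0.185],[0,0,1.9]],[[0.003,-0.004,0.19],[0,0,1.9]],[[0.003,-0.004,0.19],[0,0,1.9]]]' 0
python3 -m creep '[[[0,0,0],[0,0,0]],[[0,0,0],[0,0,0]],[[0,0,0],[0,0,0]],[[0,0,0],[0,0,0]],[[0,0,0],[0,0,0]],[[0,0,0],[0,0,0]]]' 1
```

```text
t: 21.45
eef_pos: [0.4543, 0.0352, 0.0416]
ee_rot: [0.0, 0.145, 0.989, 0.0]
ft_force: [-0.3, -0.3, -0.2]
finger_gap: 0.0851
grip_force: 0.0
t: 22.2
eef_pos: [0.455, 0.0354, 0.0424]
ee_rot: [0.001, 0.145, 0.989, 0.001]
ft_force: [-0.3, 1.1, 5.6]
finger_gap: 0.0553
grip_force: 65.6
```

```bash
python3 -m creep '[[[0,0,-0.02],[0,0,0]],[[0,0,-0.06],[0,0,0]],[[0,0,-0.11],[0,0,0]],[[0,0,-0.15],[0,0,0]],[[0,0,-0.15],[0,0,0]],[[0,0,-0.15],[0,0,0]]]' 1
python3 - <<'E'
from h import *
s=robot.observe();print(s["finger_gap"],s["grip_force"],s["wrist_torque"])
plan((.4490,.3042,.19,160.55))
E
```

```text
t: 22.95
eef_pos: [0.4524, 0.0347, 0.1894]
ee_rot: [-0.002, 0.145, 0.989, -0.001]
ft_force: [0.1, 0.8, -7.0]
finger_gap: 0.0555
grip_force: 66.0
0.055471768443175834 66.03957653045654 [ 0.03110075  0.03534197 -0.02405242]
shift mm [ 80.4 257.2  -0.8] turn [-0.09 -0.17  2.81]
```

```bash
python3 -m creep '[[[0.01,0.04,0],[0,0,1]],[[0.02,0.08,0],[0,0,2]],[[0.035,0.125,0],[0,0,2.8]],[[0.05,0.17,0],[0,0,2.8]],[[0.065,0.215,0],[0,0,2.8]],[[0.076,0.245,0],[0,0,2.8]],[[0.08,0.257,0],[0,0,2.8]],[[0.08,0.257,0],[0,0,2.8]],[[0.08,0.257,0],[0,0,2.8]],[[0.08,0.257,0],[0,0,2.8]]]' 1
python3 - <<'E'
from h import *
s=robot.observe();print(np.round(s["eef_pos"],4),s["finger_gap"])
plan((.4501,.3038,.085,160.55))
E
```

```text
t: 24.2
eef_pos: [0.4513, 0.3025, 0.1913]
ee_rot: [-0.0, 0.17, 0.985, -0.0]
ft_force: [-0.5, -0.2, -4.6]
finger_gap: 0.0557
grip_force: 65.9
[0.4513 0.3025 0.1913] 0.0556599889056241
shift mm [  1.6   0.9 106.3] turn [-0.02  0.   -0.13]
```

```bash
python3 -m creep '[[[0.0015,0.0007,0.025],[0,0,0]],[[0.0015,0.0007,0.045],[0,0,0]],[[0.0015,0.0007,0.065],[0,0,0]],[[0.0015,0.0007,0.08],[0,0,0]],[[0.0015,0.0007,0.09],[0,0,0]],[[0.0015,0.0007,0.098],[0,0,0]],[[0.0015,0.0007,0.104],[0,0,0]],[[0.0015,0.0007,0.106],[0,0,0]],[[0.0015,0.0007,0.106],[0,0,0]],[[0.0015,0.0007,0.106],[0,0,0]]]' 1
python3 - <<'E'
from h import *
snap("side","s7");d=snap("scene","c7");s=robot.observe();print(np.round(s["eef_pos"],4),np.round(s["ft_force"],1))
a=cv2.resize(d["pixels"][120:230,280:390],(440,440),interpolation=3);b=cv2.resize(load("s7")["pixels"][110:210,120:230],(360,327),interpolation=3)
b=np.vstack([b,np.zeros((113,360,3),np.uint8)]);cv2.imwrite("pics/7.png",np.hstack([a,b])[:,:,::-1])
E
```

```text
t: 25.45
eef_pos: [0.4499, 0.3054, 0.0857]
ee_rot: [0.0, 0.169, 0.986, 0.0]
ft_force: [-0.6, 0.4, -3.7]
finger_gap: 0.0549
grip_force: 66.0
[0.4499 0.3054 0.0857] [-0.4 -0.4 -3.8]
```

View pics/7.png

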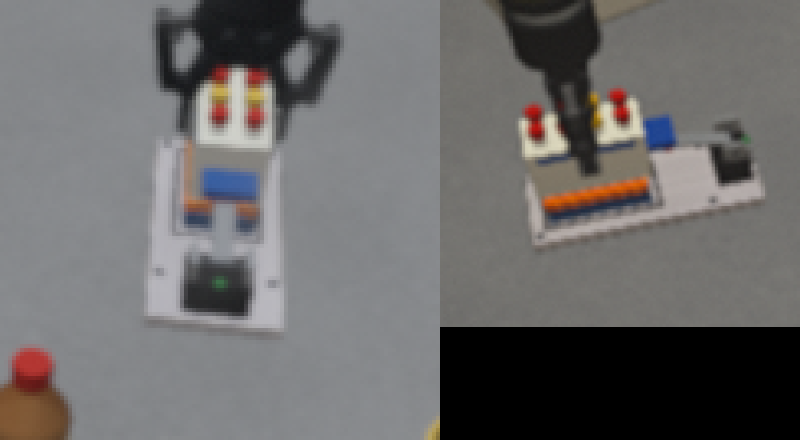

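The lip at (230,185) is over the roller, which it hides, and the rack is square over the orange and blue stack, about 6 mm above it. Lower gently.

```bash
python3 -m creep '[[[-0.0005,-0.0015,0.001],[0,0,0]],[[-0.0005,-0.0015,0.002],[0,0,0]],[[-0.0005,-0.0015,0.003],[0,0,0]],[[-0.0005,-0.0015,0.004],[0,0,0]],[[-0.0005,-0.0015,0.005],[0,0,0]],[[-0.0005,-0.0015,0.0055],[0,0,0]],[[-0.0005,-0.0015,0.006],[0,0,0]],[[-0.0005,-0.0015,0.006],[0,0,0]],[[-0.0005,-0.0015,0.006],[0,0,0]]]' 1
```

```text
t: 26.68
eef_pos: [0.4497, 0.3037, 0.0795]
ee_rot: [0.0, 0.169, 0.986, 0.0]
ft_force: [-1.8, -0.7, -2.0]
finger_gap: 0.055
grip_force: 66.4
```

```bash
python3 -m creep '[[[0,0,0.0005],[0,0,0]],[[0,0,0.001],[0,0,0]],[[0,0,0.001],[0,0,0]],[[0,0,0.001],[0,0,0]]]' 1
```

```text
t: 27.18
eef_pos: [0.4497, 0.3037, 0.0794]
ee_rot: [-0.0, 0.169, 0.986, 0.0]
ft_force: [-4.7, -2.8, 6.6]
finger_gap: 0.0554
grip_force: 67.5
```

Seated (force went from -4 to +6.6 N, and z stopped at the expected 0.0794). Release and rise.

```bash
python3 -m creep '[[[0,0,0],[0,0,0]],[[0,0,0],[0,0,0]],[[0,0,0],[0,0,0]],[[0,0,0],[0,0,0]],[[0,0,0],[0,0,0]],[[0,0,-0.02],[0,0,0]],[[0,0,-0.05],[0,0,0]],[[0,0,-0.1],[0,0,0]],[[0,0,-0.15],[0,0,0]],[[0,0,-0.16],[0,0,0]]]' 0
python3 -m creep '[[[0,0,0],[0,0,0]],[[0,0,0],[0,0,0]],[[0,0,0],[0,0,0]]]' 0
python3 - <<'E'
from h import *
d=snap("wrist","w8");a=snap("side","s8");c=snap("scene","c8")
plate(d,.092,.4492,.3038,(0,0,150),(180,70,255),"w8o")
o=cv2.imread("pics/w8o.png")
f=lambda p,r:cv2.resize(p[r[0]:r[1],r[2]:r[3],::-1],(300,250),interpolation=3)
cv2.imwrite("pics/8.png",np.hstack([o,np.vstack([f(a["pixels"],(120,210,130,238)),f(c["pixels"],(130,220,280,388))])]))
E
```

```text
t: 28.42
eef_pos: [0.4514, 0.3047, 0.2424]
ee_rot: [0.002, 0.169, 0.986, 0.003]
ft_force: [0.3, 0.3, 0.3]
finger_gap: 0.0856
grip_force: 0.0
t: 28.8
eef_pos: [0.449, 0.3032, 0.2366]
ee_rot: [-0.001, 0.169, 0.986, -0.001]
ft_force: [-0.2, -1.1, 0.3]
finger_gap: 0.0854
grip_force: 0.0
centre 0.4609 0.2987 yaw -19.62 size mm 76.3 171.1
```

View pics/8.png

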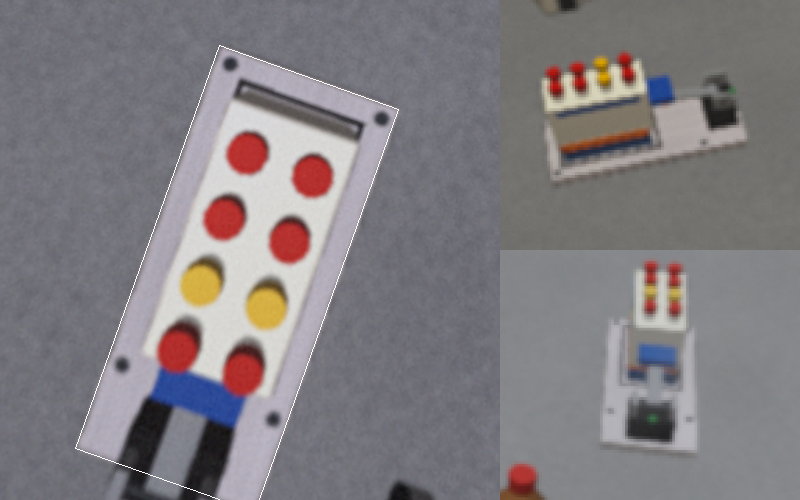

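The rack's white top runs from (232,97) to (272,397). Its centre is within 2 mm of the seat and its yaw matches the stage edge. The lip lies on the roller with the lever running under it, and the rack sits flat on orange over blue.

```bash
python3 -c "
from workcell import robot
print(robot.hand_in())"
```

```text
the job is handed in; nothing more can be done
None
```

The job is handed in: the blue (15 mm) and orange (10 mm) plates are stacked inside the outline and the rack is set squarely on them, lip over the roller. All are released, the arm is clear, and nothing else was moved, at about 29 s. The roller is hidden under the lip, so lever travel was not measured directly.

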